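# Load the amber vial carrier on the shaker

### The arm

A 7-joint arm with a two-finger parallel gripper is mounted at the origin on the work surface. World frame = base frame: x ahead of the robot, y to its left, z up, the work surface at z = 0. Lengths are in m, angles in rad, forces in N, time in s.
With the tool pointing down it reaches from about 0.35 to 0.9 m from the base axis. Payload 19.9 kg.
Tool frame: the origin (TCP) lies midway between the tips of the shut fingers; the grasp point (between the pads) lies 19 mm behind it; z points along the fingers, y is the line along which they close (so a half turn about z gives the same grasp; the last joint's range is limited). The gripper opens to 94 mm and grips with 3 to 60 N. Pads are 16 mm wide; open, the fingers measure 119 mm over their backs; the gripper's body (75 mm by 177 mm) begins 78 mm behind the grasp point.
Start: joints at [-1.268, 0.417, -0.01, 1.614, 0.005, 1.111, -0.053], TCP at [0.211, 0.588, 0.182] pointing down, gripper open.
Joint ranges: [-2.81, 2.81], [-0.39, 2.02], [-1.27, 1.25], [0.06, 2.57], [-1.19, 4.33], [0.19, 2], [-2.82, 2.82]. Speed limits (rad/s): [1.89, 1.89, 2.39, 2.39, 3.01, 3.01, 3.01].

### API

Orientations are given as a unit quaternion [w, x, y, z].
In Python, from workcell import robot gives the robot as it stands.
- The arm moves only by the shell command python3 -m crank 'ROWS' [OPENING] [FORCE]. ROWS is JSON, a list of rows, each an object with "translation": the shift along the tool's x, y, z in mm, a list of three; "twist": the turn about the tool's z in degrees. A call has 1 to 12 rows; each row shifts and turns the commanded pose from where the row before left it, along the tool's axes as they then stand; what a row does not reach is not made up. A row lasts 1/8 s, in which the tool goes at most 62.5 mm and 10.7 degrees, less where a joint would pass 70% of its speed; a pose out of reach is approached as far as the arm can. A call with a gripper value outside its range is refused whole. OPENING is the opening, from 0 (shut) to 1 (fully open), set as the call begins (- or left out, the last holds). The fingers move at their own pace and stop on an object; FORCE is the grip in N (left out, the last holds). Time passes only in rows, so rows that do not move let the fingers close. It gives the time, the measured TCP pose, the force, the opening and the grip force at its end, in the units of the state.
- robot.observe(): the state, without advancing time (a new reading comes with each control period).
- robot.grab_frame(name): name is "scene" or "top" or "wrist"; returns (picture, depth): 400x640x3 uint8, red, green, blue; 400x640 float32, m along the optical axis (not along the pixel's ray), 0 where there is no reading.
- robot.camera_params(name): a dict with "camera_matrix" (3x3 intrinsics, pixels), "position" and "orientation" of the camera in the world. Camera axes: x right, y down, z forward; pixel columns grow to the right and rows downward; lengths in m; the calibration is good to about 2 mm. A picture is of the moment at which its call begins: read the wrist's pose just before it. camera_params takes no time and is no camera call; for the wrist camera it gives the pose at the moment of the call.
- robot.job_done(): hands the job in; it is judged then, once.
Trained networks look in the newest picture that a camera, given by its name, has taken for a name from the list of things; names that differ only in an ending like _2 or _b are one class to them, and where a whole thing is asked for, a point or a joint stands for the part that bears it (a point fixed in the world has none). Each returns a list of dicts, best first, with "conf" (0 to 1); they miss things now and then, are a little off and sometimes report something else, mostly with a low value. They report only what shows in the picture. A call takes as long as a camera call. They do not tell look-alikes from the thing itself.
- robot.spot_in(camera, target): "xyz" ([x, y, z] in m, in world coordinates, good to about 4 mm: the middle of the surface that is visible of it).
- robot.masks_of(camera, target): "mask" (400x640 bool, what is visible of it).
The state is a dict: "t": time; "joint_pos": joint angles; "dq": joint speeds; "effort": joint torques, N m; "tool_pos": TCP position; "eef_rot": TCP orientation; "force": force on the tool from outside, world axes, zero at the start; "moment": the same for the moment, N m; "gripper_width": opening from 0.0 (shut) to 1.0 (fully open); "finger_force": force on a finger pad.
Only numpy, scipy, OpenCV 4.12 (cv2) and the standard library are available. Lean on these libraries where they do the work, as an engineer would, in place of code of your own. Each camera call takes 0.05 s, during which the arm holds its last target. There are 200 camera calls.

### The job

Take the carrier with the amber vials by its handle and load it on the white shaker: line up both of its holes with the two brass dowels, lower it (do not drop it) until it lies flat on the dark steel deck, either way round, and let go. Keep it upright on the way, and leave the carrier with the white vials where it stands.

Things in the scene. Friction and masses are not known exactly. Their poses are not given: they have to be found in the camera images.
- carrier_amber: Loose blue plate 130(x) x 204(y) x 10(z) mm, 0.4 kg, on the bench; 4 fixed amber vials, black caps (d 25, at x+-45 y+-43, tops 57 above underside). Two 30 mm through holes at x 0, y+-75. Handle over the middle: level bar 14 thick(x), 70 long(y), 16 high, centre 62 above underside, free space below it; pinch across the 14. Origin: centre of underside; y along handle and holes, z up. Load this one.
- carrier_white: Bystander: the same carrier, same sizes and axes as the amber one, but its four vials and their caps are white. Stands loose on the bench; leave it alone. Origin: centre of underside; y along handle, z up.
- shaker_deck (a point): Deck of the fixed white shaker (205 x 230 mm, blue panel on its -x side): level dark steel plate 142(x) x 214(y) mm, top 80 mm above the bench; does not move. Origin: centre of that top; z up, y along the dowel line. Two brass dowels stand at x 0, y+-75: 18 mm in diameter up to 14 mm, then tapering to a 6 mm tip 30 mm above the deck.
Not all that is in view belongs to the job. What is shaped like the carrier_amber but pink is not meant.

How it is judged:
By the outcome, as a careful person would: the job done as asked, in the order asked, and still so for the second after the job is handed in, with the robot touching nothing.
It also fails if it takes over 42 s, if anything falls off the work surface, if the arm or the gripper's body presses on something with over 40 N, if the wrist force passes 120 N, or if a joint passes its speed limit or range.

## Working session

There is one attempt and no reset: what is moved stays moved. The work goes in short steps, Python scripts to look and compute and a shell command to move; the robot and the scene stay as the last step left them, time stands still between calls to the robot, and variables do not carry over. Pictures are saved under pics/ and viewed, at most 10 in all, crops included, and the job is handed in when it is done.

```bash
mkdir -p pics; cat > h.py <<'E'
import numpy as np, cv2
from workcell import robot
from scipy.spatial.transform import Rotation as R
def rot(q): return R.from_quat([q[1],q[2],q[3],q[0]]).as_matrix()
def cloud(d,p):
    K=np.array(p["camera_matrix"]);v,u=np.mgrid[:400,:640]
    c=np.stack([(u-K[0,2])/K[0,0]*d,(v-K[1,2])/K[1,1]*d,d],-1)
    return c@rot(p["orientation"]).T+np.array(p["position"])
def save(n,im): cv2.imwrite(f"pics/{n}.png",im[:,:,::-1])
E
python3 - <<'E'
from h import *
for c in ("top","scene"):
    im,d=robot.grab_frame(c); p=robot.camera_params(c); save(c,im); np.savez(c,im=im,d=d,P=cloud(d,p))
    for t in ("carrier_amber","carrier_white","shaker_deck"):
        print(c,t,[(np.round(r["xyz"],3).tolist(),round(r["conf"],2)) for r in robot.spot_in(c,t)])
s=robot.observe();print(s["tool_pos"],rot(s["eef_rot"]).round(3),s["t"],s["gripper_width"])
E
```

```text
top carrier_amber [([0.223, -0.346, 0.01], 0.82), ([0.585, -0.036, 0.011], 0.64), ([0.341, -0.033, 0.009], 0.63)]
top carrier_white [([0.475, -0.297, 0.01], 0.63)]
top shaker_deck [([0.432, 0.293, 0.083], 0.91)]
scene carrier_amber [([0.247, -0.349, 0.008], 0.9), ([0.608, -0.062, 0.007], 0.76), ([0.378, -0.043, 0.013], 0.75), ([0.498, -0.319, 0.012], 0.71)]
scene carrier_white [([0.5, -0.319, 0.012], 0.83)]
scene shaker_deck [([0.484, 0.257, 0.064], 0.9)]
[0.21062513 0.58833995 0.18141068] [[-0.941  0.337 -0.   ]
 [ 0.337  0.941 -0.   ]
 [-0.    -0.    -1.   ]] 0.4 0.9983648089657859
```

View pics/top.png

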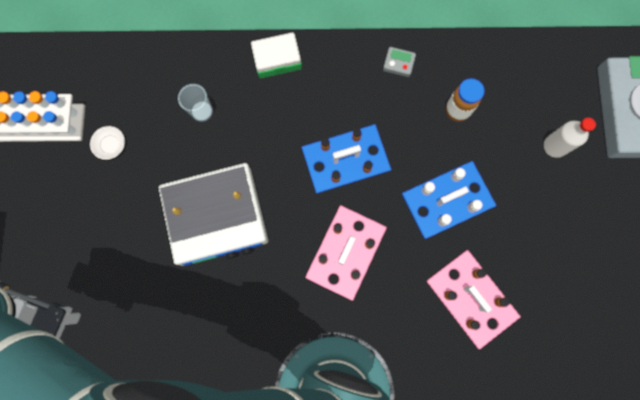

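View pics/scene.png

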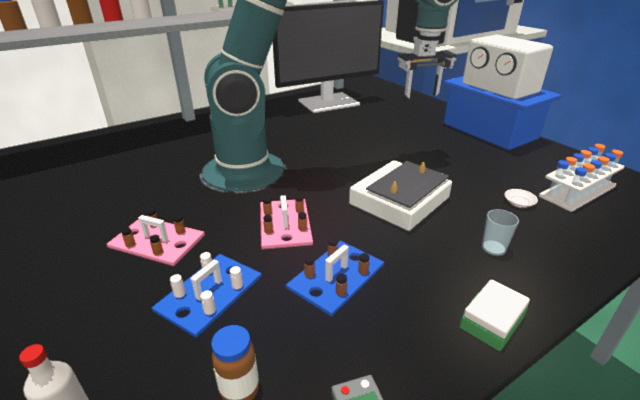

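The top picture shows the amber-vial blue carrier at about (346,158), the white one at (449,200), two pink decoys, and the shaker at (212,215) with dowels at (176,211) and (236,195).

```bash
python3 - <<'E'
from h import *
z=np.load("top.npz");im=z["im"].astype(int);P=z["P"];d=z["d"]
def rect(m,n):
    q=P[m][:,:2];c,s,a=cv2.minAreaRect((q*1000).astype(np.float32));print(n,m.sum(),np.round(c,1),np.round(s,1),round(a,1),"mean",(P[m].mean(0)*1000).round(1))
v,u=np.mgrid[:400,:640]
near=(abs(u-346)<48)&(abs(v-158)<36)
blue=(im[...,2]>im[...,0]+70)&near&(P[...,2]<.02)
rect(blue,"plate")
h=near&(im.min(-1)>140); print("hz",np.percentile(P[h][:,2],[5,50,95]))
rect(h&(P[...,2]>.055),"handle")
ns=(abs(u-212)<55)&(abs(v-213)<50)
deck=ns&(abs(P[...,2]-.08)<.008)&(im.max(-1)<110)
rect(deck,"deck")
br=ns&(im[...,0]>im[...,2]+40)
for x in (176,236):
    m=br&(abs(u-x)<10); print("dowel",m.sum(),(P[m]*1000).round(0).tolist())
# hole pixels -> world at z=.01
p=robot.camera_params("top");K=np.array(p["camera_matrix"]);C=np.array(p["position"]);Q=rot(p["orientation"]);print("cam",C)
def ray(x,y,zz):
    r=Q@np.array([(x-K[0,2])/K[0,0],(y-K[1,2])/K[1,1],1]);return (C+r*(zz-C[2])/r[2])*1000
for m in [br&(abs(u-x)<10) for x in (176,236)]:
    print("dowel ray z.1",u[m].mean(),v[m].mean(),ray(u[m].mean(),v[m].mean(),.1).round(1))
E
```

```text
plate 3161 [594.2 -37. ] [139.4 212.5] 17.3 mean [588.  -36.    8.6]
hz [0.00872013 0.06790576 0.07325005]
handle 177 [4.265e+02 2.000e-01] [ 63.  374.7] 77.8 mean [584.4 -34.2  81.5]
deck 0 [0. 0.] [0. 0.] 0.0 mean [nan nan nan]
dowel 56 [[449.0, 390.0, 78.0], [445.0, 381.0, 98.0], [445.0, 378.0, 97.0], [442.0, 383.0, 104.0], [441.0, 380.0, 106.0], [441.0, 378.0, 105.0], [441.0, 375.0, 106.0], [442.0, 375.0, 99.0], [443.0, 374.0, 95.0], [446.0, 377.0, 79.0], [444.0, 394.0, 78.0], [439.0, 383.0, 105.0], [438.0, 378.0, 111.0], [439.0, 378.0, 106.0], [439.0, 376.0, 103.0], [441.0, 377.0, 94.0], [441.0, 375.0, 93.0], [442.0, 374.0, 89.0], [443.0, 373.0, 81.0], [237.0, 9.0, 1238.0], [436.0, 381.0, 109.0], [436.0, 379.0, 108.0], [436.0, 377.0, 106.0], [437.0, 376.0, 102.0], [438.0, 376.0, 96.0], [438.0, 373.0, 98.0], [438.0, 372.0, 94.0], [440.0, 372.0, 84.0], [435.0, 387.0, 100.0], [434.0, 382.0, 106.0], [433.0, 378.0, 111.0], [434.0, 378.0, 104.0], [435.0, 377.0, 101.0], [435.0, 375.0, 99.0], [435.0, 373.0, 98.0], [437.0, 373.0, 90.0], [437.0, 371.0, 89.0], [433.0, 384.0, 100.0], [432.0
[... 1043 characters left out ...]
.0, 229.0, 97.0], [475.0, 228.0, 92.0], [477.0, 227.0, 81.0], [471.0, 240.0, 102.0], [471.0, 238.0, 101.0], [471.0, 236.0, 99.0], [471.0, 233.0, 102.0], [471.0, 231.0, 99.0], [471.0, 229.0, 97.0], [473.0, 228.0, 90.0], [474.0, 227.0, 85.0], [470.0, 239.0, 95.0], [469.0, 236.0, 97.0], [469.0, 234.0, 99.0], [469.0, 231.0, 98.0], [469.0, 229.0, 97.0], [471.0, 228.0, 88.0], [468.0, 237.0, 91.0], [468.0, 235.0, 92.0], [467.0, 232.0, 96.0], [469.0, 231.0, 87.0], [469.0, 229.0, 85.0]]
cam [0.2367079  0.00884513 1.23801814]
dowel ray z.1 176.25 210.53571428571428 [436.1 376.4 100. ]
dowel ray z.1 236.32 194.74 [474.1 232.7 100. ]<stdin>:4: RuntimeWarning: Mean of empty slice.
  ret = um.true_divide(
```

```bash
python3 -m crank '[{"translation":[-40,-33,-5],"twist":0},{"translation":[-40,-33,-5],"twist":0},{"translation":[-40,-33,-5],"twist":0},{"translation":[-40,-33,-5],"twist":0},{"translation":[-40,-33,-5],"twist":0},{"translation":[-40,-33,-5],"twist":0},{"translation":[-40,-33,-5],"twist":0},{"translation":[-40,-33,-5],"twist":0},{"translation":[-40,-33,-5],"twist":0},{"translation":[-40,-33,-5],"twist":0},{"translation":[-40,-33,-5],"twist":0},{"translation":[-40,-33,-5],"twist":0}]' 1
python3 -m crank '[{"translation":[-40,-33,0],"twist":0},{"translation":[-40,-33,0],"twist":0},{"translation":[0,0,0],"twist":10.5},{"translation":[0,0,0],"twist":10.5},{"translation":[0,0,0],"twist":10.5},{"translation":[0,0,0],"twist":10.5},{"translation":[0,0,0],"twist":10.5},{"translation":[0,0,0],"twist":0},{"translation":[0,0,0],"twist":0}]'
python3 - <<'E'
from h import *
s=robot.observe();p=robot.camera_params("wrist");im,d=robot.grab_frame("wrist");save("w1",im);np.savez("w1",im=im,d=d,P=cloud(d,p))
print(s["tool_pos"],rot(s["eef_rot"]).round(3),s["t"],s["joint_pos"],p["position"],s["force"])
E
```

```text
t: 1.9
tool_pos: [0.5298, 0.0523, 0.242]
eef_rot: [0.0, 0.171, 0.985, 0.0]
force: [0.1, 1.2, 1.1]
gripper_width: 0.996
finger_force: 0.0
t: 3.02
tool_pos: [0.5822, -0.0352, 0.2416]
eef_rot: [0.0, 0.587, 0.809, 0.0]
force: [-0.6, 0.2, 0.9]
gripper_width: 0.999
finger_force: 0.0
[ 0.58219697 -0.03520263  0.24161315] [[-0.31   0.951  0.   ]
 [ 0.951  0.31  -0.   ]
 [-0.     0.    -1.   ]] 3.025 [-0.46734743  0.33145768  0.60456633  1.66573454 -0.19922386  1.2065118
  0.49840457] [0.55487912 0.04488798 0.4448528 ] [-0.55488261  0.22459803  0.88446012]
```

View pics/w1.png

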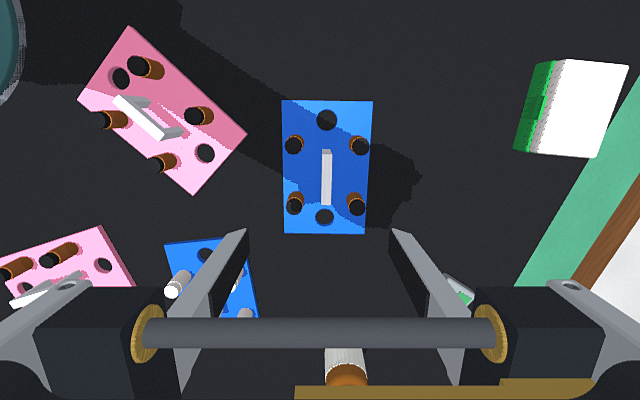

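Carrier is well seen at (326,167), handle at (326,177), holes at (326,120) and (325,216).

```bash
python3 - <<'E'
from h import *
z=np.load("w1.npz");im=z["im"].astype(int);P=z["P"];v,u=np.mgrid[:400,:640]
def rect(m,n):
    q=P[m][:,:2];c,s,a=cv2.minAreaRect((q*1000).astype(np.float32));print(n,m.sum(),np.round(c,1),np.round(s,1),round(a,1),"mean",(P[m].mean(0)*1000).round(1))
near=(abs(u-326)<52)&(abs(v-167)<72)
b=near&(im[...,2]>im[...,0]+60)&(abs(P[...,2]-.01)<.006); b=cv2.morphologyEx(b.astype(np.uint8),cv2.MORPH_OPEN,np.ones((3,3)))>0
rect(b,"plate")
h=near&(im.min(-1)>100)&(abs(im[...,0]-im[...,2])<60)&(P[...,2]>.066)&(P[...,2]<.075)
rect(h,"handle top")
for y in (120,216):
    m=near&(abs(v-y)<14)&(abs(u-326)<14)&(im.max(-1)<70);print("hole",m.sum(),u[m].mean(),v[m].mean(),(P[m].mean(0)*1000).round(1))
E
```

```text
plate 8816 [592.1 -37. ] [130.2 204.4] 17.2 mean [588.8 -27.5  10.1]
handle top 523 [591.7 -36. ] [13.4 68.8] 18.2 mean [591.5 -35.5  69.9]
hole 311 326.2636655948553 119.91318327974277 [570.1  34.7   4.4]
hole 197 324.1522842639594 216.28934010152284 [ 614.8 -109.7    2.5]
```

```bash
python3 -m crank '[{"translation":[-4.5,9,0],"twist":0.8},{"translation":[0,0,40],"twist":0},{"translation":[0,0,40],"twist":0},{"translation":[0,0,40],"twist":0},{"translation":[0,0,37],"twist":0},{"translation":[0,0,25],"twist":0},{"translation":[0,0,15],"twist":0},{"translation":[0,0,0],"twist":0},{"translation":[0,0,0],"twist":0}]'
python3 -m crank '[{"translation":[0,0,0],"twist":0},{"translation":[0,0,0],"twist":0},{"translation":[0,0,0],"twist":0},{"translation":[0,0,0],"twist":0},{"translation":[0,0,0],"twist":0},{"translation":[0,0,0],"twist":0},{"translation":[0,0,0],"twist":0},{"translation":[0,0,0],"twist":0}]' 0 40
```

```text
t: 4.2
tool_pos: [0.5928, -0.037, 0.0455]
eef_rot: [0.0, 0.595, 0.804, 0.0]
force: [0.6, 0.1, 0.3]
gripper_width: 1.001
finger_force: 0.0
t: 5.2
tool_pos: [0.5921, -0.0368, 0.0446]
eef_rot: [0.0, 0.595, 0.804, -0.0]
force: [-0.5, 0.2, -0.0]
gripper_width: 0.186
finger_force: 0.0
```

```bash
python3 -m crank '[{"translation":[0,0,0],"twist":0},{"translation":[0,0,0],"twist":0},{"translation":[0,0,0],"twist":0},{"translation":[0,0,0],"twist":0}]'
python3 -m crank '[{"translation":[0,0,-10],"twist":0},{"translation":[0,0,-40],"twist":0},{"translation":[0,0,-40],"twist":0},{"translation":[0,0,-40],"twist":0},{"translation":[0,0,-20],"twist":0},{"translation":[0,0,0],"twist":0},{"translation":[0,0,0],"twist":0}]'
python3 - <<'E'
from h import *
s=robot.observe();print(s["tool_pos"],rot(s["eef_rot"]).round(3),s["finger_force"],s["force"],s["moment"])
E
```

```text
t: 5.7
tool_pos: [0.5922, -0.0368, 0.0446]
eef_rot: [0.0, 0.595, 0.804, 0.0]
force: [2.2, 0.9, -0.4]
gripper_width: 0.132
finger_force: 40.0
t: 6.58
tool_pos: [0.5915, -0.0367, 0.1936]
eef_rot: [-0.001, 0.595, 0.804, -0.0]
force: [-0.1, 0.1, -3.2]
gripper_width: 0.125
finger_force: 40.0
[ 0.59146413 -0.03672311  0.19361743] [[-0.292  0.956 -0.001]
 [ 0.956  0.292 -0.   ]
 [ 0.    -0.001 -1.   ]] 39.99836504459381 [-0.08704957  0.07188381 -3.22633834] [-0.0106122   0.04094669 -0.02290807]
```

```bash
python3 -m crank '[{"translation":[20,-2,0],"twist":0},{"translation":[40,-3,0],"twist":0},{"translation":[40,-3,0],"twist":0},{"translation":[40,-3,0],"twist":0},{"translation":[20,-2,0],"twist":0},{"translation":[0,0,0],"twist":0},{"translation":[0,0,0],"twist":0},{"translation":[0,0,0],"twist":0}]'
python3 - <<'E'
from h import *
s=robot.observe();p=robot.camera_params("wrist");im,d=robot.grab_frame("wrist");save("w2",im);np.savez("w2",im=im,d=d,P=cloud(d,p),pos=p["position"])
print(s["tool_pos"],rot(s["eef_rot"]).round(3),s["t"],p["position"])
E
```

```text
t: 7.58
tool_pos: [0.5331, 0.1113, 0.1943]
eef_rot: [0.0, 0.595, 0.803, -0.0]
force: [-0.0, -1.1, -3.9]
gripper_width: 0.126
finger_force: 40.0
[0.53305791 0.11125926 0.19428723] [[-0.291  0.957 -0.   ]
 [ 0.957  0.291 -0.001]
 [-0.    -0.    -1.   ]] 7.575 [0.50747176 0.19198388 0.39752256]
```

View pics/w2.png

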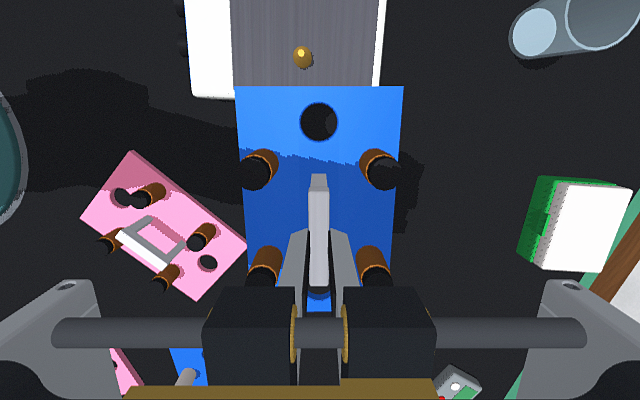

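Carrier held level, hole at (319,122); the near dowel is at (302,57), the deck's side edges near columns 233 and 378.

```bash
python3 - <<'E'
from h import *
z=np.load("w2.npz");im=z["im"].astype(int);P=z["P"];v,u=np.mgrid[:400,:640]
def rect(m,n):
    q=P[m][:,:2];c,s,a=cv2.minAreaRect((q*1000).astype(np.float32));print(n,m.sum(),np.round(c,1),np.round(s,1),round(a,1),"mean",(P[m].mean(0)*1000).round(1))
m=(abs(u-302)<16)&(abs(v-57)<18)&(im[...,0]>im[...,2]+40)
for a,b in ((.08,.094),(.094,.104),(.104,.12)):
    k=m&(P[...,2]>a)&(P[...,2]<b); k.any() and rect(k,f"dowel {a}")
b=(im[...,2]>im[...,0]+60)&(abs(P[...,2]-.16)<.02)&(v>80)&(v<320)&(u>200)&(u<430)
rect(b,"plate"); q=P[b]; A=np.c_[q[:,:2],np.ones(len(q))];print("plane",np.linalg.lstsq(A,q[:,2],rcond=None)[0])
k=(abs(u-319)<22)&(abs(v-122)<22)&(P[...,2]<.12);print("hole px",u[k].mean(),v[k].mean())
# hole edge: pixels of plate ring
ring=(cv2.dilate(k.astype(np.uint8),np.ones((5,5)))>0)&b
x,y=(P[ring][:,:2]*1000).T;s=np.linalg.lstsq(np.c_[2*x,2*y,np.ones(len(x))],x*x+y*y,rcond=None)[0];print("hole circle",s[:2].round(1),np.sqrt(s[2]+s[0]**2+s[1]**2).round(1),P[ring][:,2].mean())
# deck side edges
dk=(v<80)&(u>200)&(u<400)&(abs(P[...,2]-.08)<.006)&(im.max(-1)<170)
L=[];Rr=[]
for r in range(2,78):
    c=np.where(dk[r])[0]
    if len(c)>50: L.append(P[r,c[0],:2]);Rr.append(P[r,c[-1],:2])
for E in (L,Rr):
    E=np.array(E,np.float32)*1000;vx,vy,x0,y0=cv2.fitLine(E,cv2.DIST_HUBER,0,.01,.01).ravel();print("edge",np.degrees(np.arctan2(vy,vx)),x0,y0,len(E))
rect(dk,"deck")
E
```

```text
dowel 0.08 41 [480.  230.7] [17.   9.4] 34.5 mean [481.7 228.7  88.4]
dowel 0.094 174 [477.7 234. ] [16.2 16.4] 16.9 mean [478.6 232.7  98.9]
dowel 0.104 111 [478.2 234.2] [10.1  9.5] 16.5 mean [478.1 233.7 107.7]
plate 20454 [531.9 111. ] [130.6 203.8] 17.0 mean [520.6 147.8 159.7]
plane [ 0.00052883 -0.00024068  0.15944893]
hole px 318.38831291234686 121.24410933081998
hole circle [509.9 183. ] 15.5 0.15824064310488545
edge -75.15573 405.31894 233.95778 76
edge -75.278854 541.96387 266.17926 76
deck 11194 [473.9 249.3] [143.8  70.5] 16.8 mean [473.5 250.7  80. ]
```

```bash
python3 -m crank '[{"translation":[20,-1,0],"twist":0},{"translation":[40,-2.5,0],"twist":0},{"translation":[40,-2.5,0],"twist":0},{"translation":[40,-2.5,0],"twist":0},{"translation":[40,-2.5,0],"twist":0},{"translation":[28.5,-2.2,0],"twist":0},{"translation":[0,0,0],"twist":2.2},{"translation":[0,0,0],"twist":0},{"translation":[0,0,0],"twist":0},{"translation":[0,0,0],"twist":0}]'
python3 - <<'E'
from h import *
s=robot.observe();p=robot.camera_params("wrist");im,d=robot.grab_frame("wrist");save("w3",im);P=cloud(d,p)
im=im.astype(int);v,u=np.mgrid[:400,:640]
print(s["tool_pos"],rot(s["eef_rot"]).round(4),s["t"])
b=(im[...,2]>im[...,0]+60)&(abs(P[...,2]-.16)<.02)&(v>60)&(v<320)&(u>200)&(u<430)
c,sz,a=cv2.minAreaRect((P[b][:,:2]*1000).astype(np.float32));print("plate",c,sz,a)
m=(im[...,0]>im[...,2]+40)&(abs(u-319)<25)&(abs(v-122)<25)&(P[...,2]<.125)&(P[...,2]>.09)
print("far dowel",m.sum(),(P[m]*1000).mean(0) if m.any() else "")
E
```

```text
t: 8.88
tool_pos: [0.4596, 0.3073, 0.1946]
eef_rot: [0.0, 0.61, 0.792, -0.0]
force: [0.3, 0.1, -3.6]
gripper_width: 0.125
finger_force: 40.0
[0.45963258 0.30725576 0.19460214] [[-2.548e-01  9.670e-01  1.000e-04]
 [ 9.670e-01  2.548e-01 -1.000e-04]
 [-1.000e-04  1.000e-04 -1.000e+00]] 8.875
plate (458.3962707519531, 306.97161865234375) (130.61929321289062, 203.51760864257812) 14.86064624786377
far dowel 243 [439.59007843 379.59054079 102.17674819]
```

View pics/w3.png

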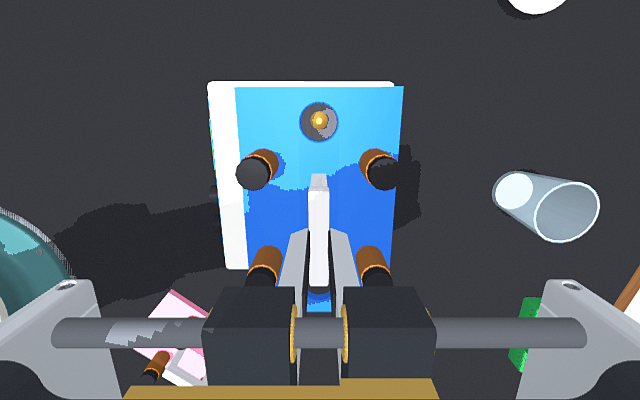

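The dowel shows centred through the far hole at (319,122), within about 1 mm; so lower.

```bash
python3 -m crank '[{"translation":[0,0,15],"twist":0},{"translation":[0,0,15],"twist":0},{"translation":[0,0,10],"twist":0},{"translation":[0,0,10],"twist":0},{"translation":[0,0,8],"twist":0},{"translation":[0,0,5],"twist":0},{"translation":[0,0,3],"twist":0},{"translation":[0,0,0],"twist":0},{"translation":[0,0,0],"twist":0}]'
python3 -m crank '[{"translation":[0,0,1],"twist":0},{"translation":[0,0,1],"twist":0},{"translation":[0,0,0],"twist":0},{"translation":[0,0,0],"twist":0}]'
```

```text
t: 10.05
tool_pos: [0.4595, 0.308, 0.1288]
eef_rot: [0.0, 0.61, 0.792, 0.0]
force: [-0.9, 0.4, -3.7]
gripper_width: 0.13
finger_force: 40.0
t: 10.55
tool_pos: [0.4593, 0.3079, 0.1266]
eef_rot: [0.0, 0.61, 0.792, -0.0]
force: [-0.6, 0.2, -4.1]
gripper_width: 0.129
finger_force: 40.0
```

```bash
python3 -m crank '[{"translation":[0,0,1],"twist":0},{"translation":[0,0,0],"twist":0},{"translation":[0,0,0],"twist":0}]'
python3 -m crank '[{"translation":[0,0,0.7],"twist":0},{"translation":[0,0,0],"twist":0},{"translation":[0,0,0],"twist":0}]'
```

```text
t: 10.92
tool_pos: [0.4593, 0.3078, 0.1255]
eef_rot: [0.0, 0.61, 0.792, -0.0]
force: [-0.7, 0.3, -3.4]
gripper_width: 0.123
finger_force: 40.0
t: 11.3
tool_pos: [0.4593, 0.3079, 0.1248]
eef_rot: [0.0, 0.61, 0.792, -0.0]
force: [-0.1, -0.5, -3.6]
gripper_width: 0.126
finger_force: 40.0
```

```bash
python3 -m crank '[{"translation":[0,0,0.6],"twist":0},{"translation":[0,0,0],"twist":0},{"translation":[0,0,0],"twist":0}]'
python3 -m crank '[{"translation":[0,0,0.5],"twist":0},{"translation":[0,0,0],"twist":0},{"translation":[0,0,0],"twist":0}]'
```

```text
t: 11.68
tool_pos: [0.4594, 0.3079, 0.1245]
eef_rot: [0.0, 0.61, 0.792, 0.0]
force: [-3.2, -1.6, 6.1]
gripper_width: 0.131
finger_force: 40.0
t: 12.05
tool_pos: [0.4594, 0.308, 0.1244]
eef_rot: [-0.0, 0.61, 0.792, 0.0]
force: [-5.8, -3.1, 13.2]
gripper_width: 0.129
finger_force: 40.0
```

Contact at the height expected for the deck; release and back off upward.

```bash
python3 -m crank '[{"translation":[0,0,0],"twist":0},{"translation":[0,0,0],"twist":0},{"translation":[0,0,0],"twist":0},{"translation":[0,0,0],"twist":0},{"translation":[0,0,0],"twist":0},{"translation":[0,0,0],"twist":0}]' 0.6
python3 -m crank '[{"translation":[0,0,-5],"twist":0},{"translation":[0,0,-20],"twist":0},{"translation":[0,0,-35],"twist":0},{"translation":[0,0,-40],"twist":0},{"translation":[0,0,-20],"twist":0},{"translation":[0,0,0],"twist":0},{"translation":[0,0,0],"twist":0}]'
python3 - <<'E'
from h import *
p=robot.camera_params("wrist");im,d=robot.grab_frame("wrist");save("w4",im);P=cloud(d,p)
im=im.astype(int);v,u=np.mgrid[:400,:640]
b=(im[...,2]>im[...,0]+60)&(abs(P[...,2]-.09)<.02)&(u>200)&(u<450)&(v<330)
q=P[b];c,sz,a=cv2.minAreaRect((q[:,:2]*1000).astype(np.float32));print("plate",c,sz,a)
print("plane",np.linalg.lstsq(np.c_[q[:,:2]-q[:,:2].mean(0),np.ones(len(q))],q[:,2],rcond=None)[0])
E
```

```text
t: 12.8
tool_pos: [0.4593, 0.3078, 0.1237]
eef_rot: [0.0, 0.61, 0.792, -0.0]
force: [0.8, 0.2, 0.2]
gripper_width: 0.596
finger_force: 0.0
t: 13.68
tool_pos: [0.459, 0.3077, 0.243]
eef_rot: [-0.0, 0.61, 0.792, -0.0]
force: [0.4, -0.6, -0.6]
gripper_width: 0.601
finger_force: 0.0
plate (458.7820739746094, 304.6137390136719) (134.86865234375, 209.72373962402344) 14.74199104309082
plane [-0.00043613  0.00039945  0.08999   ]
```

View pics/w4.png

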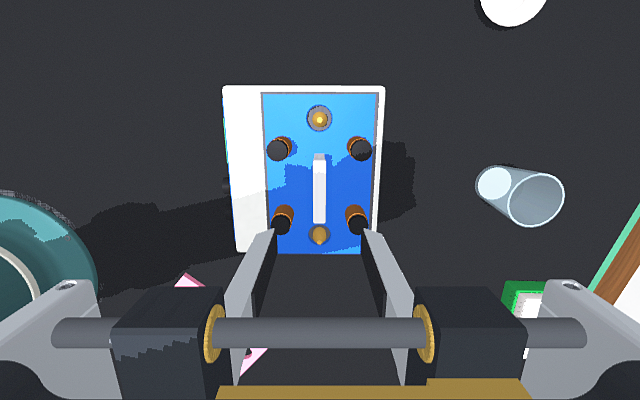

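Both dowels stand in the holes at (319,118) and (319,235). The plate is flat, with its top at 90.0 mm, and the gripper is clear.

```bash
python3 -c "
from workcell import robot
print(robot.job_done())"
```

```text
the job is handed in; nothing more can be done
None
```

The amber carrier lies flat on the shaker deck with both dowels through its holes; I released it, backed the gripper clear and handed the job in at about 14 s, without touching the white carrier.

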